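# Close the specimen clamp on the black mount and hold it shut

### The arm

A 6-joint arm with a two-finger parallel gripper is mounted at the origin on the work surface. World frame = base frame: x ahead of the robot, y to its left, z up, the work surface at z = 0. Lengths are in m, angles in degrees, forces in N, time in s.
With the tool pointing down it reaches from about 0.4 to 0.825 m from the base axis. Payload 7 kg.
Tool frame: the origin (TCP) lies on the centre line of the jaws, within the pads' length; the fingertips stand 22 mm ahead of it and the grasp point (between the pads) lies 3 mm ahead of it; z points along the fingers, y is the line along which they close (so a half turn about z gives the same grasp; the last joint's range is limited). The gripper opens to 88 mm and grips with 3 to 60 N. Pads are 19 mm wide; open, the fingers measure 130 mm over their backs; the gripper's body (78 mm by 193 mm) begins 47 mm behind the grasp point.
Start: joints at [85.72, 20.546, 0.682, 0, -70.136, -16.507], TCP at [0.24, 0.631, 0.227] pointing down, gripper open.
Joint ranges: [-176.03, 176.03], [-82.01, 121.73], [-58.28, 71.71], [-173.87, 95.51], [-174.79, -0.11], [-173.66, 173.66]. Speed limits (degrees/s): [136.94, 136.94, 172.46, 180, 180, 180].

### API

Orientations are given as a 3x3 rotation matrix whose columns are the frame's x, y, z axes.
In Python, from rig import sensors, vision, order gives the robot as it stands.
- The arm moves only by the tool drive_tool, never from a script. Its argument "commands" is a list of rows, each an object with "delta_pos": the shift along the tool's x, y, z each as a share of 0.08 m, from -1 to 1, a list of three; "yaw": the turn about the tool's z as a share of pi rad, from -1 to 1. In form: [{"delta_pos": [dx, dy, dz], "yaw": yaw}, ...]. A call has 1 to 5 rows; each row is the pose to reach, as a shift and turn from the pose commanded when the call began, along the tool's axes at that moment, turning the shorter way round; what a row does not reach only later rows make up. A row lasts 1/8 s, in which the tool goes at most 62.5 mm and 10.7 degrees, less where a joint would pass 70% of its speed; a pose out of reach is approached as far as the arm can. A call with a number of a shift or a turn outside -1 to 1 is refused whole. A call with a gripper value outside its range is refused whole. "claw" is the opening, from -1 (shut) to 1 (fully open), set as the call begins (left out, the last holds). The fingers move at their own pace and stop on an object; the grip force is fixed at half the most. Time passes only in rows, so rows that repeat a pose let the fingers close. It gives the time, the measured TCP pose, the force, the opening and the grip force at its end, in the units of the state.
- sensors.state(): the state, without advancing time (a new reading comes with each control period).
- vision.grab_frame(name): name is "side" or "top"; returns a dict with "frame" (480x640x3 uint8, blue, green, red), "range_z" (480x640 float32, m along the optical axis (not along the pixel's ray), 0 where there is no reading), "camera_matrix" (3x3 intrinsics, pixels), "R" (3x3) and "t" (3): a world point X has camera coordinates R X + t. Camera axes: x right, y down, z forward; pixel columns grow to the right and rows downward; lengths in m; the calibration is good to about 2 mm. A picture is of the moment at which its call begins.
- order.sign_off(): hands the job in; it is judged then, once.
The state is a dict: "time_s": time; "q": joint angles; "qvel": joint speeds; "joint_torque": joint torques, N m; "ee_pos": TCP position; "tcp_rot": TCP orientation; "wrist_force": force on the tool from outside, world axes, zero at the start; "ft_torque": the same for the moment, N m; "finger_gap": finger opening in m; "gripper_force": force on a finger pad.
Only numpy, scipy, OpenCV 4.12 (cv2) and the standard library are available. Lean on these libraries where they do the work, as an engineer would, in place of code of your own. Each camera call takes 0.05 s, during which the arm holds its last target. There are 200 camera calls.

### The job

Put the black mounted specimen upright, metal face up, into the round bore of the blue clamp base and let go of it; then set the loose clamp top over the base's two dowels and press it down against the spring until the two halves are fully closed. Finish while still holding the halves pressed together with the gripper, and leave the red and green mounts where they are.

Things in the scene. Friction and masses are not known exactly. Their poses are not given: they have to be found in the camera images.
- black_mount: Target specimen: black plastic cylinder, diameter 40 mm, height 30 mm, about 80 g, standing upright on the desk with a small steel rectangle on its upper face. Origin: centre of its underside; z is up along its axis. Starts right of the base (-y side) in one of three spots, the other two hold the red and green mounts.
- red_mount: Bystander: same cylinder in red (diameter 40, height 30 mm). Origin: centre of underside. Leave alone.
- green_mount: Bystander: same cylinder in green (diameter 40, height 30 mm). Origin: centre of underside. Leave alone.
- clamp_base: Lower half, fixed: blue block 160 (its x) x 70 (y) x 40 mm high, origin centre of underside. Vertical bore of 44 mm in its middle. Two equal steel dowels on the top face at x = +60 and -60 mm, y = 0: 10 mm thick, rising 36 mm above the face, upper 7 mm tapered to 5 mm. Fingers have room beside the bore along its y axis, not along x (dowels).
- clamp_face (a point): Point at the centre of the base's top face, on the bore's axis, 40 mm above the desk; axes as clamp_base.
- plunger (a joint): Sprung brass seat, 38 mm wide, in the bore. 0 = up: its top 12 mm below the base's face, so a mount on it sticks out 18 mm; grows (m) as pressed down, 0.018 = clamp closed. Spring 7 N at 0 (carries mount and clamp top unsunk) plus 0.4 N/mm, 14 N closed; less the weights, the gripper must push with about 10 N. Springs open when let go.
- clamp_top: Loose upper half, 0.36 kg, on the desk left of the base (+y). Aluminium plate 150 (x) x 64 (y) x 12 mm with 12 mm dowel holes at x = +-60, y = 0. In its middle an orange square neck 44 x 44 mm, from 12 to 46 mm above the underside, with a 24 mm window; grip it by the neck's y faces. Origin: centre of underside. Fits either way round. Underside 18 mm above the face on the seated mount, 0 closed.
Mind the look-alikes: they are no part of the job. What is meant by the clamp_base is not pink, and is the smaller of those in its own colour.

How it is judged (in metres and radians):
On the way, in this order (a step that is already met when the one before it is completed fails the run):
1. the black mount stands upright on the seat in the bore, let go (horizontal distance between black_mount and clamp_face below 0.0035 m and z of black_mount in the frame of clamp_face below -0.01 m and angle between black_mount's own z axis and vertical below 0.08 rad and contact force between the fingers and black_mount below 0.1 N), for 0.2 s.
2. the clamp top is on both dowels, over the mount (horizontal distance between clamp_top and clamp_face below 0.004 m and z of clamp_top in the frame of clamp_face below 0.022 m and angle between the x axis of clamp_top and the x axis of clamp_base, either way round below 0.06 rad and horizontal distance between black_mount and clamp_face below 0.0035 m), for 0.1 s.
At the end, for the whole second after the job is handed in: Clamp gap under 2.5 mm, top centred within 3 mm, aligned within 0.05 rad, level within 0.04 rad and still; black mount upright in the bore within 3.5 mm of its axis (0.08 rad), seat pressed down over 14.5 mm; fingers still push or hold the top with over 3 N (z of clamp_top in the frame of clamp_face below 0.0025 m and horizontal distance between clamp_top and clamp_face below 0.003 m and angle between the x axis of clamp_top and the x axis of clamp_base, either way round below 0.05 rad and angle between clamp_top's own z axis and vertical below 0.04 rad and horizontal distance between black_mount and clamp_face below 0.0035 m and angle between black_mount's own z axis and vertical below 0.08 rad and value of joint plunger above 0.0145 m and contact force between the fingers and clamp_top above 3 N and linear speed of clamp_top below 0.01 m/s); the arm keeps its last pose, push and grip.
It fails at once if the red or green mount is moved by more than 20 mm or tipped (distance of any of red_mount, green_mount from where it was at the start of the episode above 0.02 m or angle between any of red_mount, green_mount's own z axis and vertical above 0.3 rad).
It also fails if it takes over 58 s, if anything falls off the work surface, if the arm or the gripper's body presses on something with over 40 N, if the wrist force passes 120 N, or if a joint passes its speed limit or range.

## Working session

There is one attempt and no reset: what is moved stays moved. The work goes in short steps, Python scripts to look and compute and a tool call to move; the robot and the scene stay as the last step left them, time stands still between calls to the robot, and variables do not carry over. Pictures are saved under pics/ and viewed, at most 10 in all, crops included, and the job is handed in when it is done.

Besides the shell and the picture viewer there is one more tool, called after ">>>" by a JSON object that holds its "method" and its "body", one argument or row to a line. drive_tool: Moves the arm, as the interface text tells. Its arguments: {"type":"object","properties":{"commands":{"type":"array","items":{"type":"object","properties":{"delta_pos":{"type":"array","items":{"type":"number","minimum":-1,"maximum":1}},"yaw":{"type":"number","minimum":-1,"maximum":1}}}},"claw":{"type":"number"}},"required":["commands"]}

```bash
mkdir -p pics; ls
python3 - <<'E'
from rig import sensors, vision
import cv2,numpy as np,pickle
s=sensors.state(); print({k:np.round(v,3).tolist() for k,v in s.items()})
for n in("side","top"):
    f=vision.grab_frame(n); pickle.dump(f,open(n+'.pkl','wb')); cv2.imwrite(f'pics/{n}0.png',f['frame'])
    print(n,f['camera_matrix'].tolist(),np.round(f['R'],3).tolist(),f['t'], (f['range_z']>0).mean())
E
```

```text
pics
{'time_s': 0.0, 'q': [85.721, 20.589, 0.635, -0.021, -70.135, -16.505], 'qvel': [-0.044, -0.009, 0.038, 0.011, 0.053, -0.01], 'joint_torque': [-0.001, -58.272, 29.304, 6.997, 0.007, -0.0], 'ee_pos': [0.239, 0.631, 0.226], 'tcp_rot': [[0.935, -0.355, -0.0], [-0.355, -0.935, -0.002], [0.0, 0.002, -1.0]], 'wrist_force': [0.43, 0.783, -0.972], 'ft_torque': [-0.037, 0.029, 0.012], 'gripper_force': 0.0, 'finger_gap': 0.088}
side [[559.3416654242468, 0.0, 314.139334425404], [0.0, 559.3416654242468, 237.31020563156545], [0.0, 0.0, 1.0]] [[0.923, -0.385, 0.001], [-0.2, -0.48, -0.854], [0.329, 0.788, -0.52]] [-0.40786759  0.1348034   1.16136829] 0.99517578125
top [[604.703336775347, 0.0, 319.6155182451877], [0.0, 604.703336775347, 236.28045183720883], [0.0, 0.0, 1.0]] [[0.009, -1.0, -0.001], [-0.987, -0.009, -0.159], [0.159, 0.002, -0.987]] [-0.04850179  0.41738595  1.12015468] 0.9960091145833333
```

View pics/top0.png

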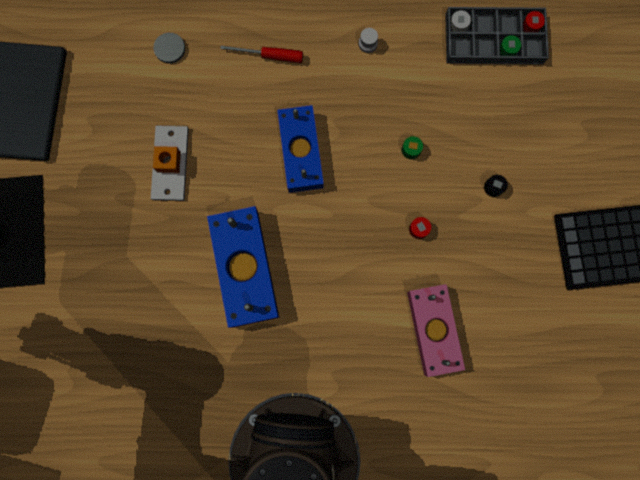

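View pics/side0.png

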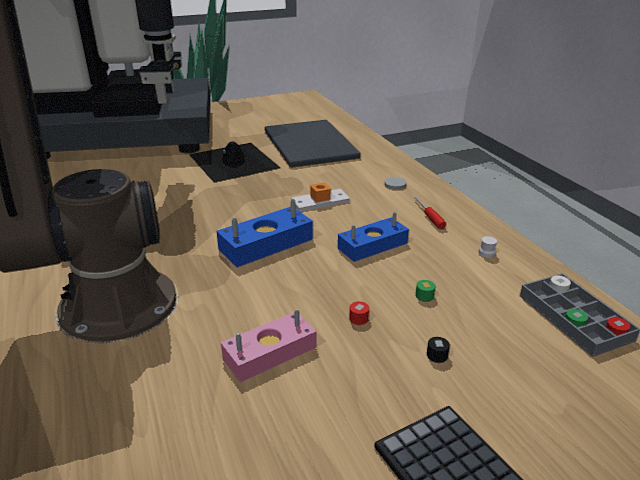

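The top view shows these candidates:
- **Bases:** large blue (243,268), small blue (300,148) and pink (437,330). I choose the small blue.
- **Mounts:** black (496,186), red (421,228) and green (412,148), plus mounts in the tray at (497,35) and a white one at (369,40). I choose black.
- **Clamp top:** white plate with an orange neck at (170,160).

Side view: small blue base at (373,237), black mount (438,349), clamp top (320,195).

```bash
cat > h.py <<'E'
import numpy as np,cv2,pickle
def world(f,u,v,z):
    K=f['camera_matrix'];c=np.stack([(u-K[0,2])/K[0,0]*z,(v-K[1,2])/K[1,1]*z,z],-1)
    return (c-f['t'])@f['R']
def cloud(f):
    v,u=np.mgrid[:480,:640].astype(float); return world(f,u,v,f['range_z'].astype(float))
E
python3 - <<'E'
from h import *
T=pickle.load(open('top.pkl','rb'));S=pickle.load(open('side.pkl','rb'))
def rz(im,x0,y0,w,h,k): return cv2.resize(im[y0:y0+h,x0:x0+w],None,fx=k,fy=k,interpolation=cv2.INTER_CUBIC)
c=np.zeros((600,800,3),np.uint8)
def put(im,x,y): c[y:y+im.shape[0],x:x+im.shape[1]]=im
put(rz(T['frame'],270,95,60,105,4),0,0)      # base top
put(rz(T['frame'],145,115,50,95,4),250,0)    # clamp top
put(rz(T['frame'],475,165,45,45,4),460,0)    # black
put(rz(S['frame'],330,205,85,60,4),0,430-70+60)[0:0] if 0 else put(rz(S['frame'],330,205,85,45,4),0,420)
put(rz(S['frame'],290,175,65,45,4),350,420)
put(rz(S['frame'],415,330,45,40,4),615,420)
cv2.imwrite('pics/crop0.png',c)
# colour + depth masks
for f,nm,rois in((T,'top',dict(base=(270,95,330,200),ctop=(145,115,195,210),black=(475,165,520,210),red=(405,213,437,243),green=(398,132,428,163))),
             (S,'side',dict(base=(330,205,415,265),ctop=(288,175,355,215),black=(415,330,460,368)))):
    P=cloud(f)
    for n,(a,b,c2,d) in rois.items():
        p=P[b:d,a:c2].reshape(-1,3); hs=cv2.cvtColor(f['frame'],cv2.COLOR_BGR2HSV)[b:d,a:c2].reshape(-1,3)
        z=p[:,2]
        bands={'base':(.034,.046),'ctop':(.006,.018),'black':(.025,.035),'red':(.025,.035),'green':(.025,.035)}[n]
        m=(z>bands[0])&(z<bands[1])
        q=p[m]; r=cv2.minAreaRect((q[:,:2]*1000).astype(np.float32))
        print(nm,n,m.sum(),'zmed',q[:,2].mean().round(4),'mean',q[:,:2].mean(0).round(4),'rect',np.round(r[0],1),np.round(r[1],1),round(r[2],1),'desk',np.median(z[np.abs(z)<.006]).round(4))
        if n=='ctop':
            m=(z>.04)&(z<.052); q=p[m]; r=cv2.minAreaRect((q[:,:2]*1000).astype(np.float32)); print('  neck',m.sum(),q[:,2].mean().round(4),np.round(r[0],1),np.round(r[1],1),r[2])
        if n=='base':
            m=(z>.015)&(z<.032)&(hs[:,0]<35)&(hs[:,0]>8); q=p[m]; print('  seat',m.sum(),q.mean(0).round(4))
            m=(z>.06); q=p[m]; l,ce=(cv2.kmeans(q[:,:2].astype(np.float32),2,None,(3,20,1e-5),5,2)[1:]); print('  dowels',m.sum(),ce.round(4).tolist(),q[:,2].max())
E
```

```text
top base 2356 zmed 0.0386 mean [ 0.5928 -0.0045] rect [594.2  -4.2] [161.5  70. ] 8.2 desk -0.0015
  seat 276 [ 0.5954 -0.0043  0.0262]
  dowels 70 [[0.23440000414848328, -0.047200001776218414], [0.5936999917030334, -0.00430000014603138]] 1.1722392095236156
top ctop 1676 zmed 0.0105 mean [0.5642 0.2538] rect [568.1 255.9] [ 65.3 152. ] 89.1 desk -0.0014
  neck 401 0.0444 [567.8 255.9] [45.1 46. ] 88.14991760253906
top black 308 zmed 0.0288 mean [ 0.524  -0.3879] rect [ 524.1 -388.5] [38.3 38.7] 9.3 desk -0.0013
top red 313 zmed 0.0287 mean [ 0.4391 -0.2382] rect [ 439.3 -237.8] [37.8 37.4] 85.1 desk -0.0014
top green 292 zmed 0.0287 mean [ 0.5998 -0.2256] rect [ 600.1 -225.5] [37.9 37.6] 84.1 desk -0.0012
side base 927 zmed 0.0377 mean [ 0.5913 -0.0084] rect [593.9  -6.9] [165.8  80. ] 8.0 desk -0.0022
  seat 45 [0.598  0.0043 0.026 ]
  dowels 65 [[0.5884000062942505, -0.007600000128149986], [0.02070000022649765, -1.0080000162124634]] 0.7188567625157569
side ctop 504 zmed 0.0097 mean [0.563  0.2485] rect [567.  255.9] [ 71.8 151.3] 88.8 desk -0.0025
  neck 151 0.0449 [509.6 198.5] [212.4  57.1] 46.09553527832031
side black 273 zmed 0.0282 mean [ 0.5232 -0.3902] rect [ 524.3 -389.2] [41.1 38.5] 74.1 desk -0.0016
```

View pics/crop0.png

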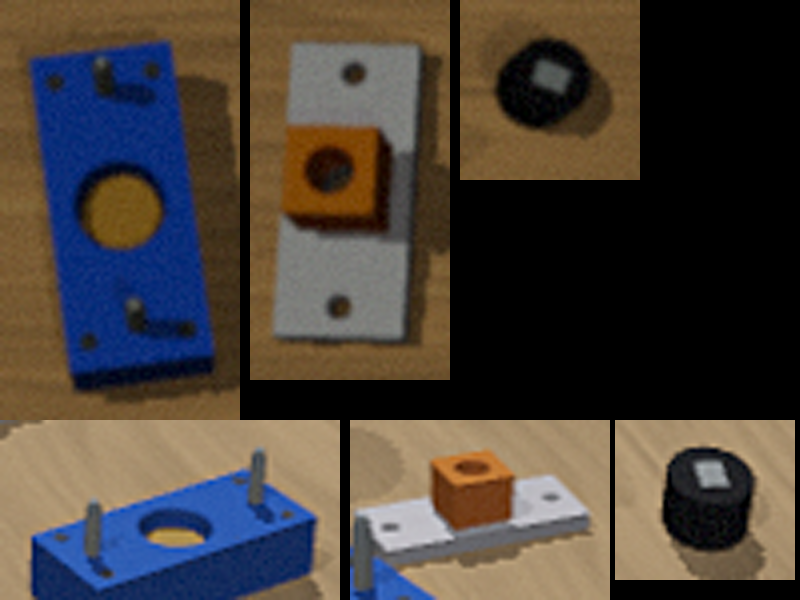

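The enlarged crop confirms the small blue base: 161 x 70 mm by depth, seat at crop (120,210), dowels at (103,65) and (135,312). It also shows the black mount with its steel face up and the orange-necked top. The two views agree on heights of 0.039, 0.029 and 0.045 m. I start moving, with the tool turned to the base's yaw of +8.1°.

>>> {"method": "drive_tool", "body": {
  "commands": [
    {"delta_pos": [0, 0, 0], "yaw": -0.161},
    {"delta_pos": [0, 0, 0], "yaw": -0.161},
    {"delta_pos": [0, 0, 0], "yaw": -0.161},
    {"delta_pos": [0, 0, 0], "yaw": -0.161}
  ],
  "claw": 1
}}

```text
time_s: 0.6
ee_pos: [0.2395, 0.6308, 0.2264]
tcp_rot: [[0.99, 0.141, -0.0], [0.141, -0.99, -0.001], [-0.0, 0.001, -1.0]]
wrist_force: [0.9, 0.1, -0.4]
finger_gap: 0.0878
gripper_force: 0.0
```

>>> {"method": "drive_tool", "body": {
  "commands": [
    {"delta_pos": [0.19, 0.45, 0], "yaw": 0},
    {"delta_pos": [0.38, 0.89, 0], "yaw": 0}
  ]
}}

```text
time_s: 0.85
ee_pos: [0.2799, 0.5641, 0.2263]
tcp_rot: [[0.99, 0.14, -0.0], [0.14, -0.99, -0.001], [-0.0, 0.001, -1.0]]
wrist_force: [0.5, 0.4, 0.3]
finger_gap: 0.0875
gripper_force: 0.0
```

>>> {"method": "drive_tool", "body": {
  "commands": [
    {"delta_pos": [0.19, 0.45, 0], "yaw": 0},
    {"delta_pos": [0.38, 0.89, 0], "yaw": 0}
  ]
}}

```text
time_s: 1.1
ee_pos: [0.3205, 0.4975, 0.2267]
tcp_rot: [[0.99, 0.139, -0.0], [0.139, -0.99, -0.0], [-0.0, 0.0, -1.0]]
wrist_force: [0.1, 0.4, -0.0]
finger_gap: 0.0879
gripper_force: 0.0
```

>>> {"method": "drive_tool", "body": {
  "commands": [
    {"delta_pos": [0.19, 0.45, 0], "yaw": 0},
    {"delta_pos": [0.38, 0.89, 0], "yaw": 0}
  ]
}}

```text
time_s: 1.35
ee_pos: [0.3607, 0.4313, 0.2268]
tcp_rot: [[0.99, 0.139, -0.0], [0.139, -0.99, -0.0], [-0.0, 0.0, -1.0]]
wrist_force: [0.3, 0.0, -0.3]
finger_gap: 0.0876
gripper_force: 0.0
```

>>> {"method": "drive_tool", "body": {
  "commands": [
    {"delta_pos": [0.19, 0.45, 0], "yaw": 0},
    {"delta_pos": [0.38, 0.89, 0], "yaw": 0}
  ]
}}

```text
time_s: 1.6
ee_pos: [0.4009, 0.3652, 0.2269]
tcp_rot: [[0.99, 0.139, -0.0], [0.139, -0.99, -0.0], [-0.0, -0.0, -1.0]]
wrist_force: [-0.1, 0.3, -0.3]
finger_gap: 0.0876
gripper_force: 0.0
```

>>> {"method": "drive_tool", "body": {
  "commands": [
    {"delta_pos": [0.19, 0.45, 0], "yaw": 0},
    {"delta_pos": [0.38, 0.89, 0], "yaw": 0}
  ]
}}

```text
time_s: 1.85
ee_pos: [0.4412, 0.2991, 0.2269]
tcp_rot: [[0.99, 0.139, -0.0], [0.139, -0.99, 0.0], [-0.0, -0.0, -1.0]]
wrist_force: [0.8, 0.2, 0.5]
finger_gap: 0.0879
gripper_force: 0.0
```

>>> {"method": "drive_tool", "body": {
  "commands": [
    {"delta_pos": [0.19, 0.45, 0], "yaw": 0},
    {"delta_pos": [0.38, 0.89, 0], "yaw": 0}
  ]
}}

```text
time_s: 2.1
ee_pos: [0.4814, 0.233, 0.2269]
tcp_rot: [[0.99, 0.139, 0.0], [0.139, -0.99, 0.0], [0.0, -0.0, -1.0]]
wrist_force: [0.8, 0.1, 0.4]
finger_gap: 0.0872
gripper_force: 0.0
```

>>> {"method": "drive_tool", "body": {
  "commands": [
    {"delta_pos": [0.19, 0.45, 0], "yaw": 0},
    {"delta_pos": [0.38, 0.89, 0], "yaw": 0}
  ]
}}

```text
time_s: 2.35
ee_pos: [0.5216, 0.1668, 0.2269]
tcp_rot: [[0.99, 0.139, -0.0], [0.139, -0.99, 0.0], [-0.0, -0.0, -1.0]]
wrist_force: [-0.2, 0.8, -0.1]
finger_gap: 0.0873
gripper_force: 0.0
```

>>> {"method": "drive_tool", "body": {
  "commands": [
    {"delta_pos": [0.19, 0.45, 0], "yaw": 0},
    {"delta_pos": [0.38, 0.89, 0], "yaw": 0}
  ]
}}

```text
time_s: 2.6
ee_pos: [0.5619, 0.1007, 0.2268]
tcp_rot: [[0.99, 0.139, -0.0], [0.139, -0.99, 0.0], [-0.0, -0.0, -1.0]]
wrist_force: [-0.1, 0.2, 0.8]
finger_gap: 0.0878
gripper_force: 0.0
```

>>> {"method": "drive_tool", "body": {
  "commands": [
    {"delta_pos": [-0.11, 0.5, 0], "yaw": 0},
    {"delta_pos": [-0.22, 0.99, 0], "yaw": 0}
  ]
}}

```text
time_s: 2.85
ee_pos: [0.5552, 0.0197, 0.2265]
tcp_rot: [[0.99, 0.139, -0.001], [0.139, -0.99, -0.0], [-0.001, 0.0, -1.0]]
wrist_force: [-0.4, 0.4, -0.1]
finger_gap: 0.0875
gripper_force: 0.0
```

>>> {"method": "drive_tool", "body": {
  "commands": [
    {"delta_pos": [-0.11, 0.5, 0], "yaw": 0},
    {"delta_pos": [-0.22, 0.99, 0], "yaw": 0}
  ]
}}

```text
time_s: 3.1
ee_pos: [0.5488, -0.0612, 0.2268]
tcp_rot: [[0.99, 0.139, -0.0], [0.139, -0.99, 0.0], [-0.0, -0.0, -1.0]]
wrist_force: [0.5, 0.7, 0.2]
finger_gap: 0.0876
gripper_force: 0.0
```

>>> {"method": "drive_tool", "body": {
  "commands": [
    {"delta_pos": [-0.11, 0.5, 0], "yaw": 0},
    {"delta_pos": [-0.22, 0.99, 0], "yaw": 0}
  ]
}}

```text
time_s: 3.35
ee_pos: [0.5427, -0.1421, 0.2268]
tcp_rot: [[0.99, 0.139, -0.0], [0.139, -0.99, 0.0], [-0.0, -0.0, -1.0]]
wrist_force: [0.3, 0.6, -0.3]
finger_gap: 0.0873
gripper_force: 0.0
```

>>> {"method": "drive_tool", "body": {
  "commands": [
    {"delta_pos": [-0.11, 0.5, 0], "yaw": 0},
    {"delta_pos": [-0.22, 0.99, 0], "yaw": 0}
  ]
}}

```text
time_s: 3.6
ee_pos: [0.5366, -0.223, 0.2268]
tcp_rot: [[0.99, 0.139, -0.0], [0.139, -0.99, 0.0], [-0.0, -0.0, -1.0]]
wrist_force: [-0.6, 0.2, -0.2]
finger_gap: 0.0876
gripper_force: 0.0
```

>>> {"method": "drive_tool", "body": {
  "commands": [
    {"delta_pos": [-0.11, 0.5, 0.2], "yaw": 0},
    {"delta_pos": [-0.22, 0.99, 0.5], "yaw": 0}
  ]
}}

```text
time_s: 3.85
ee_pos: [0.5311, -0.3041, 0.1871]
tcp_rot: [[0.99, 0.139, 0.002], [0.139, -0.99, -0.0], [0.002, 0.001, -1.0]]
wrist_force: [0.3, 0.0, -0.1]
finger_gap: 0.0874
gripper_force: 0.0
```

>>> {"method": "drive_tool", "body": {
  "commands": [
    {"delta_pos": [-0.11, 0.5, 0.2], "yaw": 0},
    {"delta_pos": [-0.22, 0.99, 0.5], "yaw": 0},
    {"delta_pos": [-0.22, 0.99, 0.5], "yaw": 0},
    {"delta_pos": [-0.22, 0.99, 0.5], "yaw": 0}
  ]
}}

```text
time_s: 4.35
ee_pos: [0.5245, -0.3836, 0.1467]
tcp_rot: [[0.99, 0.14, -0.001], [0.14, -0.99, 0.0], [-0.001, -0.0, -1.0]]
wrist_force: [0.4, -0.5, 0.4]
finger_gap: 0.0876
gripper_force: 0.0
```

>>> {"method": "drive_tool", "body": {
  "commands": [
    {"delta_pos": [-0.015, 0.06, 0.34], "yaw": 0},
    {"delta_pos": [-0.015, 0.06, 0.68], "yaw": 0},
    {"delta_pos": [-0.015, 0.06, 0.68], "yaw": 0}
  ]
}}

```text
time_s: 4.72
ee_pos: [0.5235, -0.387, 0.0915]
tcp_rot: [[0.99, 0.143, -0.002], [0.143, -0.99, 0.001], [-0.002, -0.002, -1.0]]
wrist_force: [0.9, 0.5, 0.2]
finger_gap: 0.0878
gripper_force: 0.0
```

>>> {"method": "drive_tool", "body": {
  "commands": [
    {"delta_pos": [0, 0, 0.3], "yaw": 0},
    {"delta_pos": [0, 0, 0.5], "yaw": 0},
    {"delta_pos": [0, 0, 0.68], "yaw": 0},
    {"delta_pos": [0, 0, 0.68], "yaw": 0}
  ]
}}

```text
time_s: 5.22
ee_pos: [0.5237, -0.3881, 0.0373]
tcp_rot: [[0.99, 0.143, -0.002], [0.143, -0.99, 0.001], [-0.002, -0.001, -1.0]]
wrist_force: [-0.5, -0.4, -0.6]
finger_gap: 0.0877
gripper_force: 0.0
```

Run:
```python
from rig import vision
import cv2,numpy as np
o=[]
for n,(x,y) in(("side",(375,270)),("top",(430,130))):
    f=vision.grab_frame(n)['frame'][y:y+110,x:x+130]; o.append(cv2.resize(f,None,fx=3,fy=3,interpolation=cv2.INTER_CUBIC))
cv2.imwrite('pics/g1.png',np.hstack(o))
```

```text
(no output)
```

View pics/g1.png

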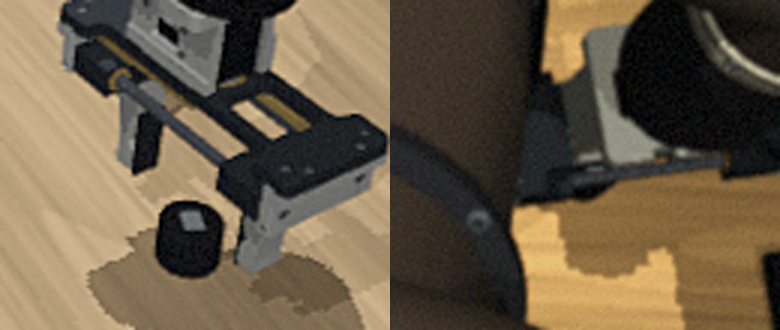

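The side crop shows the mount at (188,235), with fingertips at (138,170) and (255,265). The mount looks nearer the camera than the jaw line, so I project the predicted points to check before closing.

```bash
cat >> h.py <<'E'
def proj(f,p):
    c=f['R']@np.asarray(p)+f['t']; q=f['camera_matrix']@c; return q[:2]/q[2]
E
python3 - <<'E'
from rig import vision,sensors
from h import *
f=vision.grab_frame("side"); pickle.dump(f,open('side1.pkl','wb')); s=sensors.state(); R=np.array(s['tcp_rot']);p=np.array(s['ee_pos'])
for l in [(0,.044,.022),(0,-.044,.022),(.0095,.044,.022),(.0095,-.044,.022),(-.0095,.044,.022),(-.0095,-.044,.022),(0,0,.022)]:
    print(l,((proj(f,p+R@np.array(l))-[375,270])*3).round(0))
P=cloud(f)
print('mount',((proj(f,[.524,-.3885,.015])-[375,270])*3).round())
for (u,v) in[(140,165),(125,160),(150,160),(250,262),(260,250),(188,240),(190,218)]:
    a,b=int(375+u/3),int(270+v/3); print((u,v),P[b,a].round(4))
E
```

```text
(0, 0.044, 0.022) [240. 279.]
(0, -0.044, 0.022) [142. 193.]
(0.0095, 0.044, 0.022) [252. 273.]
(0.0095, -0.044, 0.022) [154. 188.]
(-0.0095, 0.044, 0.022) [228. 285.]
(-0.0095, -0.044, 0.022) [130. 199.]
(0, 0, 0.022) [190. 235.]
mount [188. 237.]
(140, 165) [ 0.5114 -0.3466  0.0431]
(125, 160) [ 0.5068 -0.3368  0.0418]
(150, 160) [ 0.5212 -0.3447  0.0432]
(250, 262) [ 0.5213 -0.4477  0.0481]
(260, 250) [ 0.522  -0.4523  0.061 ]
(188, 240) [ 0.5111 -0.4027  0.0294]
(190, 218) [ 0.5251 -0.3849  0.0286]
```

Run:
```python
from h import *
f=pickle.load(open('side1.pkl','rb'));P=cloud(f)[290:380,405:480].reshape(-1,3)
d=np.hypot(P[:,0]-.524,P[:,1]+.3885)
m=(P[:,2]>.008)&(P[:,2]<.07)&(d>.026)&(d<.09)
q=P[m]; 
for nm,s in(('L',q[q[:,1]>-.3885]),('R',q[q[:,1]<-.3885])):
    for a in np.arange(.008,.07,.006):
        t=s[(s[:,2]>=a)&(s[:,2]<a+.006)]
        if len(t): print(nm,round(a,3),len(t),t.min(0).round(3),t.max(0).round(3))
im=cv2.resize(f['frame'][290:380,405:485],None,fx=6,fy=6,interpolation=cv2.INTER_CUBIC); cv2.imwrite('pics/g2.png',cv2.convertScaleAbs(im,alpha=1.6))
```

```text
L 0.032 7 [ 0.516 -0.346  0.036] [ 0.529 -0.343  0.038]
L 0.038 29 [ 0.506 -0.348  0.038] [ 0.53  -0.332  0.044]
L 0.044 36 [ 0.506 -0.348  0.044] [ 0.529 -0.331  0.05 ]
L 0.05 34 [ 0.506 -0.348  0.05 ] [ 0.529 -0.331  0.056]
L 0.056 40 [ 0.505 -0.348  0.056] [ 0.528 -0.335  0.062]
L 0.062 34 [ 0.505 -0.348  0.062] [ 0.53  -0.331  0.068]
L 0.068 15 [ 0.505 -0.346  0.068] [ 0.524 -0.332  0.07 ]
R 0.032 1 [ 0.525 -0.434  0.035] [ 0.525 -0.434  0.035]
R 0.038 24 [ 0.521 -0.45   0.039] [ 0.544 -0.433  0.044]
R 0.044 39 [ 0.521 -0.451  0.044] [ 0.546 -0.432  0.05 ]
R 0.05 40 [ 0.521 -0.451  0.05 ] [ 0.544 -0.435  0.056]
R 0.056 38 [ 0.521 -0.452  0.056] [ 0.545 -0.433  0.062]
R 0.062 33 [ 0.521 -0.452  0.062] [ 0.544 -0.435  0.068]
R 0.068 7 [ 0.521 -0.452  0.068] [ 0.525 -0.434  0.07 ]
```

View pics/g2.png

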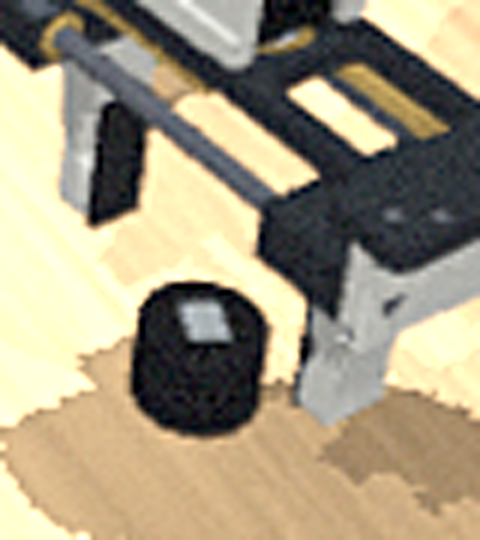

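The enlarged crop and the depth cloud agree: the jaws are centred on the mount at (200,360), but the fingertips are at z≈0.037. The stated 22 mm tip offset would put them at 0.015. I trust the measurement, so tips ≈ reported z, and go 22 mm lower in steps while watching the force.

>>> {"method": "drive_tool", "body": {
  "commands": [
    {"delta_pos": [0, 0, 0.07], "yaw": 0},
    {"delta_pos": [0, 0, 0.14], "yaw": 0},
    {"delta_pos": [0, 0, 0.14], "yaw": 0}
  ]
}}

```text
time_s: 5.75
ee_pos: [0.5237, -0.3882, 0.0262]
tcp_rot: [[0.99, 0.142, -0.001], [0.142, -0.99, 0.0], [-0.001, -0.001, -1.0]]
wrist_force: [0.3, -1.3, 0.0]
finger_gap: 0.0876
gripper_force: 0.0
```

>>> {"method": "drive_tool", "body": {
  "commands": [
    {"delta_pos": [0, 0, 0.05], "yaw": 0},
    {"delta_pos": [0, 0, 0.1], "yaw": 0},
    {"delta_pos": [0, 0, 0.12], "yaw": 0}
  ]
}}

```text
time_s: 6.12
ee_pos: [0.524, -0.3883, 0.0169]
tcp_rot: [[0.99, 0.142, -0.0], [0.142, -0.99, 0.0], [-0.0, -0.0, -1.0]]
wrist_force: [-0.0, 0.1, -0.3]
finger_gap: 0.0878
gripper_force: 0.0
```

Run:
```python
from rig import vision
from h import *
f=vision.grab_frame("side");P=cloud(f)[290:390,405:480].reshape(-1,3)
d=np.hypot(P[:,0]-.524,P[:,1]+.3885)
q=P[(P[:,2]>.005)&(P[:,2]<.05)&(d>.028)&(d<.09)]
for s in(q[q[:,1]>-.3885],q[q[:,1]<-.3885]): print(len(s),np.sort(s[:,2])[:12].round(4))
```

```text
200 [0.0143 0.0145 0.0151 0.0151 0.0159 0.0166 0.0168 0.017  0.0171 0.0172
 0.0173 0.0176]
181 [0.0164 0.0168 0.0174 0.0176 0.0178 0.0178 0.018  0.0182 0.0183 0.0189
 0.0192 0.0195]
```

With the tool at 0.0169 there is no contact force, and the tips measure about 0.016. Closing now.

>>> {"method": "drive_tool", "body": {
  "commands": [
    {"delta_pos": [0, 0, 0], "yaw": 0},
    {"delta_pos": [0, 0, 0], "yaw": 0},
    {"delta_pos": [0, 0, 0], "yaw": 0},
    {"delta_pos": [0, 0, 0], "yaw": 0},
    {"delta_pos": [0, 0, 0], "yaw": 0}
  ],
  "claw": -1
}}

```text
time_s: 6.8
ee_pos: [0.5242, -0.3884, 0.0173]
tcp_rot: [[0.99, 0.142, 0.0], [0.142, -0.99, -0.0], [0.0, 0.0, -1.0]]
wrist_force: [0.8, -1.3, -0.6]
finger_gap: 0.0428
gripper_force: 0.0
```

>>> {"method": "drive_tool", "body": {
  "commands": [
    {"delta_pos": [0, 0, 0], "yaw": 0},
    {"delta_pos": [0, 0, 0], "yaw": 0},
    {"delta_pos": [0, 0, 0], "yaw": 0}
  ]
}}

```text
time_s: 7.18
ee_pos: [0.5241, -0.3884, 0.0173]
tcp_rot: [[0.99, 0.142, 0.0], [0.142, -0.99, 0.0], [0.0, -0.0, -1.0]]
wrist_force: [-0.6, 0.8, 0.1]
finger_gap: 0.038
gripper_force: 30.0
```

>>> {"method": "drive_tool", "body": {
  "commands": [
    {"delta_pos": [0, 0, -0.25], "yaw": 0},
    {"delta_pos": [0, 0, -0.5], "yaw": 0},
    {"delta_pos": [0, 0, -0.75], "yaw": 0},
    {"delta_pos": [0, 0, -0.75], "yaw": 0}
  ]
}}

```text
time_s: 7.68
ee_pos: [0.5251, -0.3888, 0.0788]
tcp_rot: [[0.99, 0.143, 0.003], [0.143, -0.99, -0.001], [0.003, 0.002, -1.0]]
wrist_force: [0.6, 0.6, -1.7]
finger_gap: 0.0379
gripper_force: 30.0
```

>>> {"method": "drive_tool", "body": {
  "commands": [
    {"delta_pos": [0, 0, -0.35], "yaw": 0},
    {"delta_pos": [0, 0, -0.75], "yaw": 0},
    {"delta_pos": [0, 0, -0.75], "yaw": 0}
  ]
}}

```text
time_s: 8.05
ee_pos: [0.5253, -0.389, 0.1392]
tcp_rot: [[0.99, 0.143, 0.003], [0.143, -0.99, -0.002], [0.003, 0.002, -1.0]]
wrist_force: [0.8, 0.2, -1.1]
finger_gap: 0.038
gripper_force: 30.0
```

Run:
```python
from rig import vision,sensors
from h import *
f=vision.grab_frame("side");print(sensors.state()['ee_pos'])
u,v=proj(f,[.524,-.388,.14]).astype(int); print(u,v)
im=cv2.resize(f['frame'][v-35:v+45,u-50:u+50],None,fx=6,fy=6,interpolation=cv2.INTER_CUBIC); cv2.imwrite('pics/g3.png',cv2.convertScaleAbs(im,alpha=1.6))
```

```text
[ 0.52436293 -0.38836374  0.13739135]
446 293
```

View pics/g3.png

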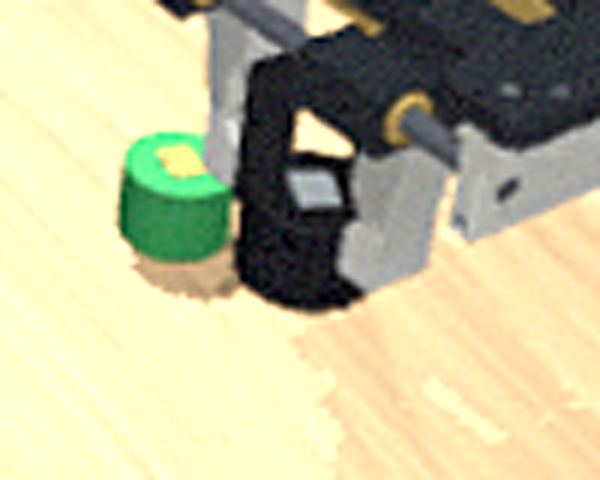

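The crop shows the black mount upright in the jaws at (310,230), gripped over its upper part, with the green mount untouched behind it. Now carrying it to the bore.

>>> {"method": "drive_tool", "body": {
  "commands": [
    {"delta_pos": [0.1, -0.3, 0], "yaw": 0},
    {"delta_pos": [0.2, -0.6, 0], "yaw": 0},
    {"delta_pos": [0.31, -0.925, 0], "yaw": 0}
  ]
}}

```text
time_s: 8.48
ee_pos: [0.5372, -0.3106, 0.1352]
tcp_rot: [[0.99, 0.142, -0.003], [0.142, -0.99, 0.001], [-0.002, -0.001, -1.0]]
wrist_force: [0.6, 0.5, -0.9]
finger_gap: 0.0381
gripper_force: 30.0
```

>>> {"method": "drive_tool", "body": {
  "commands": [
    {"delta_pos": [0.1, -0.3, 0], "yaw": 0},
    {"delta_pos": [0.2, -0.6, 0], "yaw": 0},
    {"delta_pos": [0.31, -0.925, 0], "yaw": 0}
  ]
}}

```text
time_s: 8.85
ee_pos: [0.5512, -0.2338, 0.1353]
tcp_rot: [[0.99, 0.142, -0.003], [0.142, -0.99, 0.001], [-0.003, -0.001, -1.0]]
wrist_force: [1.3, -0.4, -1.0]
finger_gap: 0.0378
gripper_force: 30.0
```

>>> {"method": "drive_tool", "body": {
  "commands": [
    {"delta_pos": [0.1, -0.3, 0], "yaw": 0},
    {"delta_pos": [0.2, -0.6, 0], "yaw": 0},
    {"delta_pos": [0.31, -0.925, 0], "yaw": 0}
  ]
}}

```text
time_s: 9.22
ee_pos: [0.5652, -0.1572, 0.1353]
tcp_rot: [[0.99, 0.142, -0.003], [0.142, -0.99, 0.0], [-0.003, -0.001, -1.0]]
wrist_force: [-0.1, -0.3, -0.8]
finger_gap: 0.038
gripper_force: 30.0
```

>>> {"method": "drive_tool", "body": {
  "commands": [
    {"delta_pos": [0.1, -0.3, 0], "yaw": 0},
    {"delta_pos": [0.2, -0.6, 0], "yaw": 0},
    {"delta_pos": [0.31, -0.925, 0], "yaw": 0}
  ]
}}

```text
time_s: 9.6
ee_pos: [0.5791, -0.0805, 0.1354]
tcp_rot: [[0.99, 0.142, -0.003], [0.142, -0.99, -0.0], [-0.003, -0.0, -1.0]]
wrist_force: [0.4, 0.2, -1.0]
finger_gap: 0.0378
gripper_force: 30.0
```

>>> {"method": "drive_tool", "body": {
  "commands": [
    {"delta_pos": [0.1, -0.3, 0], "yaw": 0},
    {"delta_pos": [0.2, -0.6, 0], "yaw": 0},
    {"delta_pos": [0.31, -0.92, 0], "yaw": 0},
    {"delta_pos": [0.31, -0.92, 0], "yaw": 0},
    {"delta_pos": [0.31, -0.92, 0], "yaw": 0}
  ]
}}

```text
time_s: 10.22
ee_pos: [0.5934, -0.0052, 0.136]
tcp_rot: [[0.99, 0.143, -0.002], [0.143, -0.99, -0.0], [-0.002, 0.0, -1.0]]
wrist_force: [0.4, 0.2, -1.0]
finger_gap: 0.0382
gripper_force: 30.0
```

Run:
```python
from rig import vision,sensors
from h import *
f=vision.grab_frame("side");T=vision.grab_frame("top");s=sensors.state();print(s['ee_pos'],s['q'],np.round(s['tcp_rot'],4).tolist());pickle.dump((f,T),open('st2.pkl','wb'))
u,v=proj(f,[.594,-.004,.08]).astype(int); 
a=cv2.resize(f['frame'][v-50:v+50,u-65:u+65],None,fx=5,fy=5,interpolation=cv2.INTER_CUBIC)
cv2.imwrite('pics/b1.png',cv2.convertScaleAbs(a,alpha=1.5)); print(u,v)
```

```text
[ 0.59366377 -0.00559448  0.1365584 ] [ 1.83032177e+01  1.72057577e+01 -1.67809454e+01 -9.31290195e-03
 -5.60843050e+01  7.98573422e+01] [[0.9899, 0.1419, -0.0012], [0.1419, -0.9899, -0.0003], [-0.0012, 0.0001, -1.0]]
374 215
```

View pics/b1.png

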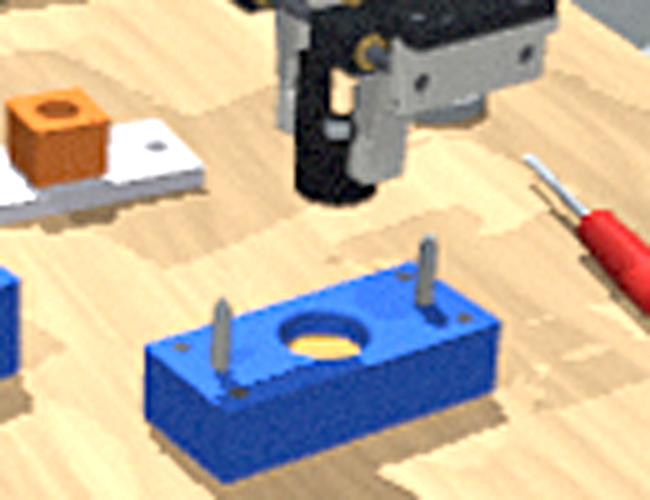

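The crop shows the mount above the base with its underside at (336,195), the bore rim centred at (324,337), and dowels at (222,335) and (428,270).

Run:
```python
from h import *
f,T=pickle.load(open('st2.pkl','rb'))
def hit(f,u,v,z):
    o=-f['R'].T@f['t']; d=np.array(world(f,float(u),float(v),1.0))-o; return o+d*(z-o[2])/d[2]
print('bore side',hit(f,373.4,232,.0385),'top',hit(T,299.6,146.1,.0386))
# blue segmentation of base face in both stored top frames -> bore via hole contour
T0=pickle.load(open('top.pkl','rb'))
for nm,F,(a,b,c,d) in(('T0',T0,(265,90,335,205)),('S',f,(335,205,415,265))):
    P=cloud(F)[b:d,a:c]; h=cv2.cvtColor(F['frame'],cv2.COLOR_BGR2HSV)[b:d,a:c]
    m=((abs(P[...,2]-.038)<.004)&(h[...,0]>100)&(h[...,0]<130)&(h[...,1]>100)).astype(np.uint8)
    cs,hi=cv2.findContours(m,cv2.RETR_CCOMP,cv2.CHAIN_APPROX_NONE)
    for k,cn in enumerate(cs):
        if len(cn)>25:
            q=np.array([hit(F,x+a,y+b,.0386) for x,y in cn[:,0]])[:,:2].astype(np.float32)*1000
            print(nm,'hole' if hi[0][k][3]>=0 else 'outer',cv2.minAreaRect(q),cv2.fitEllipse(q)[:2] if hi[0][k][3]>=0 else '')
# mount in side now
tcp=np.array([.5937,-.0056,.1366])
cr=lambda p:((proj(f,p)-[309,165]+.5)*5-.5).round(1)
zb=tcp[2]-.0173-.0014
print('pred mount underside centre',cr([tcp[0],tcp[1],zb]))
r=f['R'][0]*.02; print('left/right extremes bottom', cr(np.array([tcp[0],tcp[1],zb])-r),cr(np.array([tcp[0],tcp[1],zb])+r), 'front', [cr([tcp[0]-.02*np.cos(t),tcp[1]-.02*np.sin(t),zb]) for t in (1.0,1.2)])
```

```text
bore side [ 0.59158302 -0.00742149  0.0385    ] top [ 0.59432889 -0.00423038  0.0386    ]
T0 outer ((593.7526245117188, -4.462635040283203), (161.5112762451172, 69.5464859008789), 8.19863510131836) 
T0 hole ((593.1221923828125, -5.5407257080078125), (44.94721603393555, 46.410850524902344), 46.844852447509766) ((593.324951171875, -4.314375877380371), (44.85163497924805, 46.047386169433594))
T0 hole ((660.695556640625, 3.790337085723877), (22.64198875427246, 15.694079399108887), 0.9322425723075867) ((660.2547607421875, 4.531452655792236), (15.293367385864258, 23.357437133789062))
S outer ((590.8525390625, -8.27752685546875), (163.99514770507812, 75.8702163696289), 8.283455848693848) 
S hole ((591.8297119140625, -7.457801818847656), (47.69966125488281, 44.93773651123047), 61.33967590332031) ((591.7830200195312, -8.556580543518066), (44.33981704711914, 46.588478088378906))
pred mount underside centre [335.8 186.5]
left/right extremes bottom [292.5 186.5] [379.1 186.5] front [array([332.2, 206.6]), array([341. , 206.9])]
```

>>> {"method": "drive_tool", "body": {
  "commands": [
    {"delta_pos": [-0.005, -0.012, 0.3], "yaw": 0},
    {"delta_pos": [-0.005, -0.012, 0.6], "yaw": 0},
    {"delta_pos": [-0.005, -0.012, 0.9], "yaw": 0},
    {"delta_pos": [-0.005, -0.012, 0.9], "yaw": 0},
    {"delta_pos": [-0.005, -0.012, 0.9], "yaw": 0}
  ]
}}

```text
time_s: 10.95
ee_pos: [0.5942, -0.0044, 0.066]
tcp_rot: [[0.99, 0.142, 0.001], [0.142, -0.99, -0.0], [0.001, 0.0, -1.0]]
wrist_force: [0.2, -0.2, -0.1]
finger_gap: 0.0378
gripper_force: 30.0
```

>>> {"method": "drive_tool", "body": {
  "commands": [
    {"delta_pos": [0, 0, 0.03], "yaw": 0},
    {"delta_pos": [0, 0, 0.06], "yaw": 0},
    {"delta_pos": [0, 0, 0.1], "yaw": 0},
    {"delta_pos": [0, 0, 0.1], "yaw": 0}
  ]
}}

```text
time_s: 11.45
ee_pos: [0.5935, -0.004, 0.057]
tcp_rot: [[0.99, 0.143, -0.0], [0.143, -0.99, -0.0], [-0.0, 0.0, -1.0]]
wrist_force: [-0.1, -0.4, -1.2]
finger_gap: 0.0381
gripper_force: 30.0
```

>>> {"method": "drive_tool", "body": {
  "commands": [
    {"delta_pos": [0, 0, 0.025], "yaw": 0},
    {"delta_pos": [0, 0, 0.04], "yaw": 0},
    {"delta_pos": [0, 0, 0.04], "yaw": 0}
  ]
}}

```text
time_s: 11.82
ee_pos: [0.5936, -0.004, 0.0539]
tcp_rot: [[0.99, 0.143, -0.0], [0.143, -0.99, -0.0], [-0.0, 0.0, -1.0]]
wrist_force: [-0.1, -0.1, -1.2]
finger_gap: 0.0383
gripper_force: 30.0
```

>>> {"method": "drive_tool", "body": {
  "commands": [
    {"delta_pos": [0, 0, 0.04], "yaw": 0},
    {"delta_pos": [0, 0, 0.08], "yaw": 0},
    {"delta_pos": [0, 0, 0.08], "yaw": 0}
  ]
}}

```text
time_s: 12.2
ee_pos: [0.5934, -0.0041, 0.0473]
tcp_rot: [[0.99, 0.142, -0.001], [0.142, -0.99, -0.0], [-0.001, 0.0, -1.0]]
wrist_force: [0.6, -0.7, -1.0]
finger_gap: 0.0377
gripper_force: 30.0
```

>>> {"method": "drive_tool", "body": {
  "commands": [
    {"delta_pos": [0, 0, 0.02], "yaw": 0},
    {"delta_pos": [0, 0, 0.02], "yaw": 0}
  ]
}}

```text
time_s: 12.45
ee_pos: [0.5936, -0.004, 0.046]
tcp_rot: [[0.99, 0.142, -0.0], [0.142, -0.99, -0.0], [-0.0, 0.0, -1.0]]
wrist_force: [-1.2, -0.6, -1.5]
finger_gap: 0.038
gripper_force: 30.0
```

>>> {"method": "drive_tool", "body": {
  "commands": [
    {"delta_pos": [0, 0, 0], "yaw": 0},
    {"delta_pos": [0, 0, 0], "yaw": 0},
    {"delta_pos": [0, 0, 0], "yaw": 0},
    {"delta_pos": [0, 0, 0], "yaw": 0},
    {"delta_pos": [0, 0, 0], "yaw": 0}
  ],
  "claw": 1
}}

```text
time_s: 13.08
ee_pos: [0.5937, -0.004, 0.0461]
tcp_rot: [[0.99, 0.143, 0.0], [0.143, -0.99, 0.0], [0.0, -0.0, -1.0]]
wrist_force: [0.2, -0.5, -0.3]
finger_gap: 0.0825
gripper_force: 0.0
```

>>> {"method": "drive_tool", "body": {
  "commands": [
    {"delta_pos": [0, 0, -0.3], "yaw": 0},
    {"delta_pos": [0, 0, -0.6], "yaw": 0},
    {"delta_pos": [0, 0, -1], "yaw": 0},
    {"delta_pos": [0, 0, -1], "yaw": 0}
  ]
}}

```text
time_s: 13.58
ee_pos: [0.5954, -0.0037, 0.1289]
tcp_rot: [[0.99, 0.143, 0.005], [0.143, -0.99, 0.001], [0.005, -0.0, -1.0]]
wrist_force: [0.9, 0.6, -1.0]
finger_gap: 0.0879
gripper_force: 0.0
```

>>> {"method": "drive_tool", "body": {
  "commands": [
    {"delta_pos": [0.017, -0.41, 0], "yaw": 0},
    {"delta_pos": [0.035, -0.815, 0], "yaw": 0}
  ]
}}

```text
time_s: 13.82
ee_pos: [0.5867, 0.0612, 0.1254]
tcp_rot: [[0.99, 0.141, -0.001], [0.141, -0.99, -0.0], [-0.001, -0.0, -1.0]]
wrist_force: [0.2, -0.3, 0.0]
finger_gap: 0.0874
gripper_force: 0.0
```

>>> {"method": "drive_tool", "body": {
  "commands": [
    {"delta_pos": [0.017, -0.41, 0], "yaw": 0},
    {"delta_pos": [0.035, -0.815, 0], "yaw": 0}
  ]
}}

```text
time_s: 14.08
ee_pos: [0.58, 0.1267, 0.1253]
tcp_rot: [[0.99, 0.142, -0.001], [0.142, -0.99, -0.0], [-0.001, 0.0, -1.0]]
wrist_force: [0.3, 0.0, -0.4]
finger_gap: 0.0877
gripper_force: 0.0
```

>>> {"method": "drive_tool", "body": {
  "commands": [
    {"delta_pos": [0.017, -0.41, 0], "yaw": 0},
    {"delta_pos": [0.035, -0.815, 0], "yaw": 0}
  ]
}}

```text
time_s: 14.32
ee_pos: [0.5735, 0.1917, 0.1252]
tcp_rot: [[0.99, 0.142, -0.001], [0.142, -0.99, -0.0], [-0.001, 0.0, -1.0]]
wrist_force: [0.2, -1.1, 0.3]
finger_gap: 0.0877
gripper_force: 0.0
```

>>> {"method": "drive_tool", "body": {
  "commands": [
    {"delta_pos": [0.017, -0.41, 0], "yaw": 0.03},
    {"delta_pos": [0.035, -0.815, 0], "yaw": 0.06},
    {"delta_pos": [0.035, -0.815, 0], "yaw": 0.06},
    {"delta_pos": [0.035, -0.815, 0], "yaw": 0.06}
  ]
}}

```text
time_s: 14.82
ee_pos: [0.5671, 0.2553, 0.1253]
tcp_rot: [[0.999, -0.044, -0.001], [-0.044, -0.999, -0.001], [-0.001, 0.001, -1.0]]
wrist_force: [0.9, -0.0, 0.3]
finger_gap: 0.0878
gripper_force: 0.0
```

Run:
```python
from rig import vision,sensors
from h import *
f=vision.grab_frame("side");s=sensors.state();print(np.round(s['ee_pos'],4),np.round(s['tcp_rot'],3).tolist())
T0=pickle.load(open('top.pkl','rb'))
P=cloud(T0)[110:215,140:200]
# plate edges: long-edge direction from the plate mask by line fit of row edge midpoints
m=(P[...,2]>.006)&(P[...,2]<.02); 
for nm,pick in(('right',-1),('left',0)):
    e=np.array([P[r][m[r]][pick][:2] for r in range(105) if m[r].sum()>20]); e=e[4:-4]
    vx,vy,x0,y0=cv2.fitLine(e.astype(np.float32),cv2.DIST_HUBER,0,.001,.001).ravel(); print(nm,np.degrees(np.arctan(vy/vx)),y0+vy/vx*(.5678-x0))
S=cloud(f)[205:255,345:400].reshape(-1,3); q=S[(abs(S[:,2]-.056)<.006)&(np.hypot(S[:,0]-.5935,S[:,1]+.0045)<.035)]
print('mount top',len(q),q.mean(0).round(4),q[:,2].std())
a=cv2.resize(f['frame'][155:275,280:420],None,fx=5,fy=5,interpolation=cv2.INTER_CUBIC)
cv2.imwrite('pics/c1.png',cv2.convertScaleAbs(a,alpha=1.5))
```

```text
[0.5673 0.255  0.1255] [[0.999, -0.045, -0.001], [-0.045, -0.999, -0.001], [-0.001, 0.001, -1.0]]
right -0.58882296 0.22474977
left -1.1696604 0.28729534
mount top 141 [ 0.5921 -0.009   0.0552] 0.00203630862612158
```

View pics/c1.png

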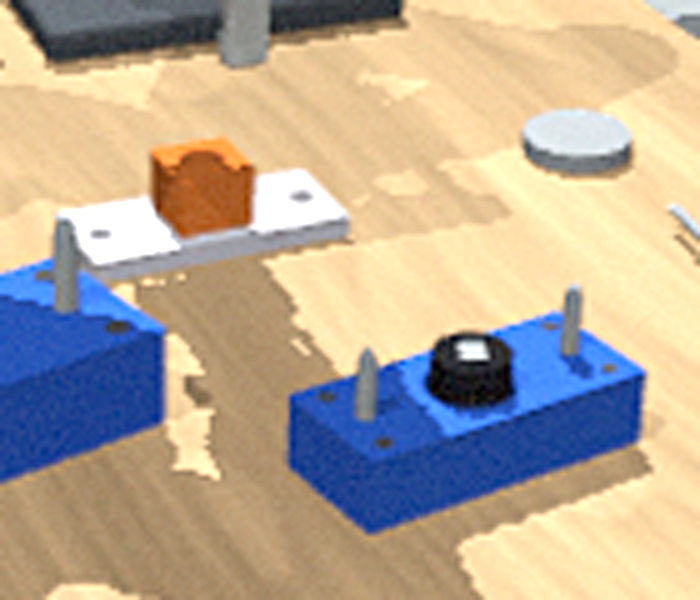

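The crop shows the black mount seated upright in the bore at (470,365) with its steel face up, both dowels clear, and the clamp top at (200,205) below the open jaws. Edge fits put the top's yaw at about −0.9°. Next I descend on the neck.

>>> {"method": "drive_tool", "body": {
  "commands": [
    {"delta_pos": [0.006, -0.011, 0.3], "yaw": -0.009},
    {"delta_pos": [0.006, -0.011, 0.69], "yaw": -0.009},
    {"delta_pos": [0.006, -0.011, 0.69], "yaw": -0.009}
  ]
}}

```text
time_s: 15.25
ee_pos: [0.5667, 0.2545, 0.0687]
tcp_rot: [[1.0, -0.018, -0.004], [-0.018, -1.0, -0.003], [-0.004, 0.003, -1.0]]
wrist_force: [-0.3, -0.2, 0.6]
finger_gap: 0.0877
gripper_force: 0.0
```

>>> {"method": "drive_tool", "body": {
  "commands": [
    {"delta_pos": [0, 0, 0.2], "yaw": 0},
    {"delta_pos": [0, 0, 0.4], "yaw": 0},
    {"delta_pos": [0, 0, 0.55], "yaw": 0},
    {"delta_pos": [0, 0, 0.65], "yaw": 0},
    {"delta_pos": [0, 0, 0.65], "yaw": 0}
  ]
}}

```text
time_s: 15.88
ee_pos: [0.5678, 0.2564, 0.0181]
tcp_rot: [[1.0, -0.017, -0.001], [-0.017, -1.0, -0.001], [-0.001, 0.001, -1.0]]
wrist_force: [0.4, -0.0, -0.3]
finger_gap: 0.0877
gripper_force: 0.0
```

>>> {"method": "drive_tool", "body": {
  "commands": [
    {"delta_pos": [0, 0, 0], "yaw": 0},
    {"delta_pos": [0, 0, 0.03], "yaw": 0},
    {"delta_pos": [0, 0, 0.03], "yaw": 0}
  ]
}}

```text
time_s: 16.25
ee_pos: [0.5681, 0.2566, 0.0166]
tcp_rot: [[1.0, -0.017, 0.0], [-0.017, -1.0, 0.0], [0.0, -0.0, -1.0]]
wrist_force: [0.1, -0.0, 0.1]
finger_gap: 0.0873
gripper_force: 0.0
```

Tips are about 4 mm above the plate with no contact. Closing and lifting.

>>> {"method": "drive_tool", "body": {
  "commands": [
    {"delta_pos": [0, 0, 0], "yaw": 0},
    {"delta_pos": [0, 0, 0], "yaw": 0},
    {"delta_pos": [0, 0, 0], "yaw": 0},
    {"delta_pos": [0, 0, 0], "yaw": 0},
    {"delta_pos": [0, 0, 0], "yaw": 0}
  ],
  "claw": -1
}}

```text
time_s: 16.88
ee_pos: [0.5682, 0.2567, 0.0165]
tcp_rot: [[1.0, -0.017, 0.0], [-0.017, -1.0, 0.0], [0.0, -0.0, -1.0]]
wrist_force: [0.4, -0.4, 0.6]
finger_gap: 0.0436
gripper_force: 30.0
```

>>> {"method": "drive_tool", "body": {
  "commands": [
    {"delta_pos": [0, 0, 0], "yaw": 0},
    {"delta_pos": [0, 0, 0], "yaw": 0},
    {"delta_pos": [0, 0, 0], "yaw": 0}
  ]
}}

```text
time_s: 17.25
ee_pos: [0.5682, 0.2567, 0.0165]
tcp_rot: [[1.0, -0.017, 0.0], [-0.017, -1.0, 0.0], [0.0, -0.0, -1.0]]
wrist_force: [0.3, 1.5, -0.7]
finger_gap: 0.044
gripper_force: 30.0
```

>>> {"method": "drive_tool", "body": {
  "commands": [
    {"delta_pos": [0, 0, -0.3], "yaw": 0},
    {"delta_pos": [0, 0, -0.6], "yaw": 0},
    {"delta_pos": [0, 0, -0.9], "yaw": 0},
    {"delta_pos": [0, 0, -0.9], "yaw": 0}
  ]
}}

```text
time_s: 17.75
ee_pos: [0.5688, 0.2571, 0.0898]
tcp_rot: [[1.0, -0.017, 0.002], [-0.017, -1.0, 0.002], [0.002, -0.002, -1.0]]
wrist_force: [0.1, -1.1, -4.4]
finger_gap: 0.0438
gripper_force: 30.0
```

>>> {"method": "drive_tool", "body": {
  "commands": [
    {"delta_pos": [0, 0, -0.3], "yaw": 0},
    {"delta_pos": [0, 0, -0.5], "yaw": 0},
    {"delta_pos": [0, 0, -0.5], "yaw": 0},
    {"delta_pos": [0, 0, -0.5], "yaw": 0}
  ]
}}

```text
time_s: 18.25
ee_pos: [0.5675, 0.2563, 0.1273]
tcp_rot: [[1.0, -0.018, -0.001], [-0.018, -1.0, -0.001], [-0.001, 0.001, -1.0]]
wrist_force: [-0.3, -0.2, -3.2]
finger_gap: 0.0441
gripper_force: 30.0
```

Run:
```python
from rig import vision,sensors
from h import *
f=vision.grab_frame("side");T=vision.grab_frame("top");s=sensors.state();print(np.round(s['ee_pos'],4),np.round(s['tcp_rot'],4).tolist(),s['wrist_force'],s['finger_gap'])
pickle.dump((f,T),open('st3.pkl','wb'))
u,v=proj(f,[.568,.256,.13]).astype(int); x0,y0=u-75,v-50; print('x0y0',x0,y0)
a=cv2.resize(f['frame'][y0:y0+100,x0:x0+150],None,fx=5,fy=5,interpolation=cv2.INTER_CUBIC)
cv2.imwrite('pics/d1.png',cv2.convertScaleAbs(a,alpha=1.5))
```

```text
[0.5675 0.2562 0.1273] [[0.9998, -0.0174, -0.0015], [-0.0174, -0.9998, -0.001], [-0.0015, 0.001, -1.0]] [-0.56908602  0.20489926 -3.22580702] 0.043821011658524936
x0y0 245 107
```

View pics/d1.png

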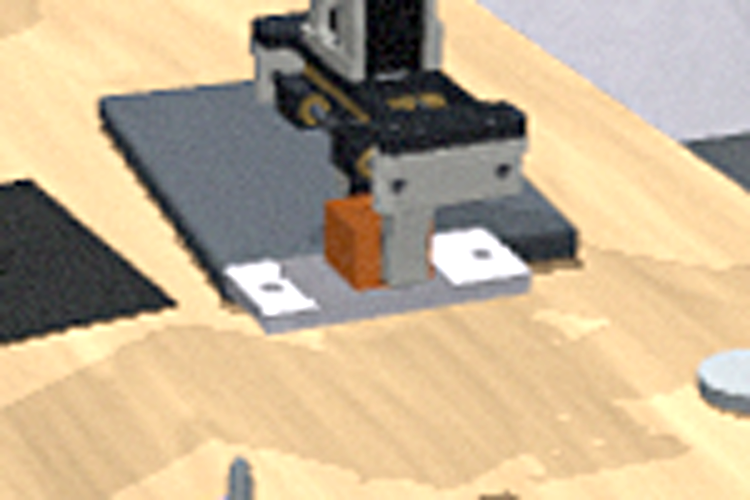

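The crop shows the clamp top gripped level by its neck, with holes at (271,287) and (482,254). I use those to check its centre against the TCP, and the dowels of the base in the same camera.

Run:
```python
from h import *
f,T=pickle.load(open('st3.pkl','rb')); T0=pickle.load(open('top.pkl','rb'))
def hit(f,u,v,z):
    o=-f['R'].T@f['t']; d=np.array(world(f,float(u),float(v),1.0))-o; return (o+d*(z-o[2])/d[2])[:2]
A=hit(f,298.8,164.0,.1213);B=hit(f,341.0,157.4,.1213); print('top by side',(A+B)/2,np.linalg.norm(A-B),np.degrees(np.arctan2(*(B-A)[::-1])))
# T0 holes (on desk), crop0 pixels
g=lambda cx,cy,x0,y0,k:((cx+.5)/k-.5+x0,(cy+.5)/k-.5+y0)
A=hit(T0,*g(353-250,72,145,115,4),.0106);B=hit(T0,*g(338-250,307,145,115,4),.0106);print('top by T0 holes',(A+B)/2,np.linalg.norm(A-B),np.degrees(np.arctan2(*(A-B)[::-1])))
# dowel tips T0 crop0 : (103,60),(135,302)
A=hit(T0,*g(103,61,270,95,4),.0746);B=hit(T0,*g(135,303,270,95,4),.0746);print('dowel tips T0',A,B,(A+B)/2,np.linalg.norm(A-B),np.degrees(np.arctan2(*(A-B)[::-1])))
# side dowel tips, c1 crop (367,350),(573,288) origin (280,155) k5
A=hit(f,*g(367,351,280,155,5),.0746);B=hit(f,*g(573,289,280,155,5),.0746);print('dowel tips side',A,B,(A+B)/2,np.linalg.norm(A-B),np.degrees(np.arctan2(*(B-A)[::-1])))
```

```text
top by side [0.56519447 0.25389632] 0.12058930337586757 -1.4165180361398242
top by T0 holes [0.56865171 0.25663504] 0.12056499643499993 -0.7463025972509318
dowel tips T0 [0.65435241 0.00346559] [ 0.53581772 -0.01333144] [ 0.59508507 -0.00493293] 0.11971889552869454 8.065433555218503
dowel tips side [ 0.53312588 -0.01369752] [0.65022212 0.00178385] [ 0.591674   -0.00595683] 0.11811520582531354 7.531429514613825
```

>>> {"method": "drive_tool", "body": {
  "commands": [
    {"delta_pos": [0.05, 0.3, 0], "yaw": 0},
    {"delta_pos": [0.1, 0.6, 0], "yaw": 0},
    {"delta_pos": [0.1, 0.81, 0], "yaw": 0}
  ]
}}

```text
time_s: 18.73
ee_pos: [0.575, 0.1895, 0.1282]
tcp_rot: [[1.0, -0.019, -0.0], [-0.019, -1.0, -0.0], [-0.0, 0.0, -1.0]]
wrist_force: [-0.5, -0.7, -2.5]
finger_gap: 0.0437
gripper_force: 30.0
```

>>> {"method": "drive_tool", "body": {
  "commands": [
    {"delta_pos": [0.05, 0.3, 0], "yaw": 0},
    {"delta_pos": [0.1, 0.6, 0], "yaw": 0},
    {"delta_pos": [0.1, 0.81, 0], "yaw": 0}
  ]
}}

```text
time_s: 19.1
ee_pos: [0.5819, 0.1249, 0.1285]
tcp_rot: [[1.0, -0.019, 0.0], [-0.019, -1.0, 0.0], [0.0, -0.0, -1.0]]
wrist_force: [0.5, -0.2, -3.4]
finger_gap: 0.0439
gripper_force: 30.0
```

>>> {"method": "drive_tool", "body": {
  "commands": [
    {"delta_pos": [0.05, 0.3, 0], "yaw": 0},
    {"delta_pos": [0.1, 0.6, 0], "yaw": 0},
    {"delta_pos": [0.1, 0.81, 0], "yaw": 0}
  ]
}}

```text
time_s: 19.48
ee_pos: [0.5887, 0.0604, 0.1285]
tcp_rot: [[1.0, -0.018, 0.0], [-0.018, -1.0, 0.0], [0.0, -0.0, -1.0]]
wrist_force: [-0.2, -0.7, -2.2]
finger_gap: 0.0439
gripper_force: 30.0
```

>>> {"method": "drive_tool", "body": {
  "commands": [
    {"delta_pos": [0.03, 0.3, 0], "yaw": -0.02},
    {"delta_pos": [0.06, 0.6, 0], "yaw": -0.035},
    {"delta_pos": [0.09, 0.82, 0], "yaw": -0.0505},
    {"delta_pos": [0.09, 0.82, 0], "yaw": -0.0505},
    {"delta_pos": [0.09, 0.82, 0], "yaw": -0.0505}
  ]
}}

```text
time_s: 20.1
ee_pos: [0.5947, -0.0038, 0.1285]
tcp_rot: [[0.99, 0.14, 0.0], [0.14, -0.99, 0.0], [0.0, -0.0, -1.0]]
wrist_force: [-0.0, 0.6, -4.3]
finger_gap: 0.0437
gripper_force: 30.0
```

Run:
```python
from rig import vision,sensors
from h import *
f=vision.grab_frame("side");s=sensors.state();print(np.round(s['ee_pos'],4),np.round(s['tcp_rot'],4).tolist(),np.round(s['wrist_force'],1),s['finger_gap'])
pickle.dump(f,open('st4.pkl','wb'))
u,v=proj(f,[.594,-.004,.09]).astype(int); x0,y0=u-65,v-50; print('x0y0',x0,y0)
a=cv2.resize(f['frame'][y0:y0+100,x0:x0+130],None,fx=6,fy=6,interpolation=cv2.INTER_CUBIC)
cv2.imwrite('pics/e1.png',cv2.convertScaleAbs(a,alpha=1.5))
```

```text
[ 0.5948 -0.0035  0.1285] [[0.9901, 0.1406, 0.0002], [0.1406, -0.9901, 0.0002], [0.0002, -0.0001, -1.0]] [-0.3  0.4 -2.1] 0.04376724279537036
x0y0 309 162
```

View pics/e1.png

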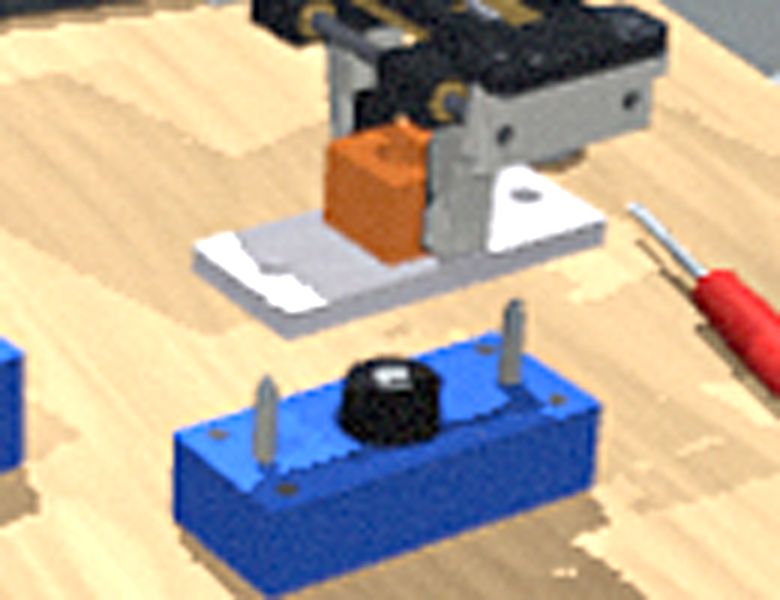

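The crop shows the top over the base: holes at (272,266) and (526,195), dowel tips at (266,380) and (514,303), mount at (390,400). I compare both sets in the same camera.

Run:
```python
from h import *
f=pickle.load(open('st4.pkl','rb'))
def hit(u,v,z):
    u,v=(u+.5)/6-.5+309,(v+.5)/6-.5+162
    o=-f['R'].T@f['t']; d=np.array(world(f,u,v,1.0))-o; return (o+d*(z-o[2])/d[2])[:2]
for n,a,b,z in(('holes',(272,266),(526,195),.1225),('dowels',(266,380),(514,303),.0746)):
    A=hit(*a,z);B=hit(*b,z);print(n,A,B,(A+B)/2,np.linalg.norm(A-B),np.degrees(np.arctan2(*(B-A)[::-1])))
```

```text
holes [ 0.53447817 -0.01164256] [0.6524229  0.00318915] [ 0.59345053 -0.00422671] 0.11887362419791633 7.167397533057949
dowels [ 0.53271284 -0.0141066 ] [0.65111722 0.00311728] [ 0.59191503 -0.00549466] 0.11965057371056258 8.276565219769536
```

>>> {"method": "drive_tool", "body": {
  "commands": [
    {"delta_pos": [-0.017, 0.012, 0.15], "yaw": 0},
    {"delta_pos": [-0.017, 0.012, 0.3], "yaw": 0},
    {"delta_pos": [-0.017, 0.012, 0.4], "yaw": 0},
    {"delta_pos": [-0.017, 0.012, 0.4], "yaw": 0},
    {"delta_pos": [-0.017, 0.012, 0.4], "yaw": 0}
  ]
}}

```text
time_s: 20.78
ee_pos: [0.5939, -0.005, 0.0966]
tcp_rot: [[0.99, 0.141, 0.0], [0.141, -0.99, -0.0], [0.0, 0.0, -1.0]]
wrist_force: [0.4, 0.3, -3.3]
finger_gap: 0.0434
gripper_force: 30.0
```

>>> {"method": "drive_tool", "body": {
  "commands": [
    {"delta_pos": [0, 0, 0.03], "yaw": 0},
    {"delta_pos": [0, 0, 0.06], "yaw": 0},
    {"delta_pos": [0, 0, 0.08], "yaw": 0},
    {"delta_pos": [0, 0, 0.08], "yaw": 0}
  ]
}}

```text
time_s: 21.28
ee_pos: [0.5936, -0.0051, 0.09]
tcp_rot: [[0.99, 0.141, -0.0], [0.141, -0.99, 0.0], [-0.0, -0.0, -1.0]]
wrist_force: [-0.8, -0.4, -3.6]
finger_gap: 0.0439
gripper_force: 30.0
```

>>> {"method": "drive_tool", "body": {
  "commands": [
    {"delta_pos": [0, 0, 0.03], "yaw": 0},
    {"delta_pos": [0, 0, 0.05], "yaw": 0},
    {"delta_pos": [0, 0, 0.05], "yaw": 0}
  ]
}}

```text
time_s: 21.65
ee_pos: [0.5944, -0.0045, 0.0863]
tcp_rot: [[0.99, 0.141, 0.001], [0.141, -0.99, 0.001], [0.002, -0.0, -1.0]]
wrist_force: [2.0, 3.7, -1.2]
finger_gap: 0.0437
gripper_force: 30.0
```

>>> {"method": "drive_tool", "body": {
  "commands": [
    {"delta_pos": [0, 0, 0.03], "yaw": 0},
    {"delta_pos": [0, 0, 0.05], "yaw": 0},
    {"delta_pos": [0, 0, 0.05], "yaw": 0}
  ]
}}

```text
time_s: 22.02
ee_pos: [0.5946, -0.004, 0.0824]
tcp_rot: [[0.99, 0.141, 0.002], [0.141, -0.99, 0.001], [0.002, -0.001, -1.0]]
wrist_force: [1.8, 6.7, -1.2]
finger_gap: 0.0441
gripper_force: 30.0
```

The force is sideways (+y 6.7 N) from the dowel tapers, so I shift +1.5 mm in y and +1 mm in x to relieve it.

>>> {"method": "drive_tool", "body": {
  "commands": [
    {"delta_pos": [0.014, -0.018, 0], "yaw": 0},
    {"delta_pos": [0.014, -0.018, 0], "yaw": 0},
    {"delta_pos": [0.014, -0.018, 0], "yaw": 0}
  ]
}}

```text
time_s: 22.4
ee_pos: [0.5943, -0.0036, 0.0818]
tcp_rot: [[0.99, 0.141, -0.001], [0.141, -0.99, -0.0], [-0.001, 0.0, -1.0]]
wrist_force: [0.9, 1.8, -2.8]
finger_gap: 0.0439
gripper_force: 30.0
```

>>> {"method": "drive_tool", "body": {
  "commands": [
    {"delta_pos": [0.003, -0.006, 0.03], "yaw": 0},
    {"delta_pos": [0.003, -0.006, 0.06], "yaw": 0},
    {"delta_pos": [0.003, -0.006, 0.06], "yaw": 0}
  ]
}}

```text
time_s: 22.78
ee_pos: [0.5943, -0.0032, 0.0768]
tcp_rot: [[0.99, 0.141, -0.001], [0.141, -0.99, -0.0], [-0.001, 0.0, -1.0]]
wrist_force: [-0.3, -0.2, -3.1]
finger_gap: 0.044
gripper_force: 30.0
```

>>> {"method": "drive_tool", "body": {
  "commands": [
    {"delta_pos": [0, 0, 0.03], "yaw": 0},
    {"delta_pos": [0, 0, 0.05], "yaw": 0},
    {"delta_pos": [0, 0, 0.05], "yaw": 0},
    {"delta_pos": [0, 0, 0.05], "yaw": 0}
  ]
}}

```text
time_s: 23.28
ee_pos: [0.5947, -0.0031, 0.0736]
tcp_rot: [[0.99, 0.141, 0.0], [0.141, -0.99, -0.0], [0.0, 0.0, -1.0]]
wrist_force: [-1.9, -0.9, 3.1]
finger_gap: 0.0435
gripper_force: 30.0
```

Contact with the mount, and the spring is taking load. I keep pressing.

>>> {"method": "drive_tool", "body": {
  "commands": [
    {"delta_pos": [0, 0, 0.03], "yaw": 0},
    {"delta_pos": [0, 0, 0.06], "yaw": 0},
    {"delta_pos": [0, 0, 0.1], "yaw": 0},
    {"delta_pos": [0, 0, 0.1], "yaw": 0}
  ]
}}

```text
time_s: 23.78
ee_pos: [0.5948, -0.0031, 0.0652]
tcp_rot: [[0.99, 0.141, 0.0], [0.141, -0.99, -0.0], [0.0, 0.0, -1.0]]
wrist_force: [-2.5, -0.1, 6.3]
finger_gap: 0.044
gripper_force: 30.0
```

>>> {"method": "drive_tool", "body": {
  "commands": [
    {"delta_pos": [0, 0, 0.03], "yaw": 0},
    {"delta_pos": [0, 0, 0.06], "yaw": 0},
    {"delta_pos": [0, 0, 0.08], "yaw": 0},
    {"delta_pos": [0, 0, 0.08], "yaw": 0}
  ]
}}

```text
time_s: 24.28
ee_pos: [0.5948, -0.0031, 0.0592]
tcp_rot: [[0.99, 0.141, 0.0], [0.141, -0.99, -0.0], [0.0, 0.0, -1.0]]
wrist_force: [-3.7, 0.4, 8.9]
finger_gap: 0.0439
gripper_force: 30.0
```

>>> {"method": "drive_tool", "body": {
  "commands": [
    {"delta_pos": [-0.007, 0, 0.02], "yaw": 0},
    {"delta_pos": [-0.007, 0, 0.035], "yaw": 0},
    {"delta_pos": [-0.007, 0, 0.035], "yaw": 0}
  ]
}}

```text
time_s: 24.65
ee_pos: [0.5947, -0.0031, 0.0567]
tcp_rot: [[0.99, 0.141, 0.001], [0.141, -0.99, -0.0], [0.001, 0.0, -1.0]]
wrist_force: [-3.4, -0.8, 9.1]
finger_gap: 0.0439
gripper_force: 30.0
```

>>> {"method": "drive_tool", "body": {
  "commands": [
    {"delta_pos": [0, 0, 0.015], "yaw": 0},
    {"delta_pos": [0, 0, 0.015], "yaw": 0},
    {"delta_pos": [0, 0, 0.015], "yaw": 0}
  ]
}}

```text
time_s: 25.02
ee_pos: [0.5947, -0.0031, 0.0564]
tcp_rot: [[0.99, 0.142, 0.002], [0.142, -0.99, -0.0], [0.002, 0.0, -1.0]]
wrist_force: [-6.5, 0.3, 16.5]
finger_gap: 0.0438
gripper_force: 30.0
```

The force rose to 16.5 N with almost no travel, so the halves have bottomed. I check the closure numerically, since all 10 pictures are used.

Run:
```python
from rig import vision,sensors
from h import *
f=vision.grab_frame("side");s=sensors.state();print(np.round(s['ee_pos'],4),np.round(s['wrist_force'],1),s['gripper_force'],np.round(s['qvel'],2),s['time_s'])
P=cloud(f)[180:270,320:430].reshape(-1,3); c,sn=np.cos(.143),np.sin(.143)
l=(P[:,:2]-[.592,-.006])@np.array([[c,-sn],[sn,c]])
for a,b in((-.072,-.052),(-.05,-.03),(.03,.05),(.052,.072)):
    m=(l[:,0]>a)&(l[:,0]<b)&(abs(l[:,1])<.026)&(P[:,2]>.03)&(P[:,2]<.062); print(a,m.sum(),np.median(P[m,2]).round(4))
```

```text
[ 0.5947 -0.0031  0.0564] [-7.   0.3 17.6] 30.0004380941391 [-0.05 -0.   -0.01 -0.01 -0.11 -0.03] 25.075
-0.072 129 0.05
-0.05 79 0.05
0.03 39 0.0498
0.052 64 0.0502
```

The plate top is level at 0.050 in the same camera that read the base face at 0.038. That is the plate's own 12 mm, so the gap is about zero. Handing in.

```bash
python3 -c "
from rig import order
print(order.sign_off())"
```

```text
the job is handed in; nothing more can be done
None
```

I handed the job in at about 25 s with the black mount seated in the small blue base and the clamp top held closed and level at about 17 N (gap about 0 by depth camera). The red and green mounts were never approached; I saw no verdict. The fingertips measured about level with the reported TCP, not 22 mm ahead as stated, so I worked from the measured height.

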